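Take the casting stack apart into its trays

TASK

Clear the casting stack: take it apart from the top down, one piece at a time, and set each flat in the steel tray made for it: the small metal bar in the narrow tray, the thin slab in the nearly square one, the sooty six-sided stone under it in the round one and the big block at the bottom in the largest. Each piece sits on the floor of its tray, not on the rim, and the white dish stays where it stands.

Things in the scene. Friction and masses are not known exactly. Their poses are not given: they have to be found in the camera images.
- bar_mid (a point): Small cast bar of bare, nearly white metal, 13 mm (x) by 41 mm (y), 10 mm thick, top of the stack at the start. Grasp it across its 13 mm (along x) with the fingertips at least 3 mm above its underside. Belongs in the narrow tray, its y along the tray's y (either way round). Point: its centre, half-way up; x and y run along its sides, z is up.
- slab_mid (a point): Thin pink slab with broken edges, 36 mm (x) by 44 mm (y), 8.5 mm thick, second from the top. Grasp it across its 36 mm (along x) with the fingertips at least 3 mm above its underside. Belongs in the nearly square tray, its y along the tray's y (either way round). Point: its centre, half-way up; x and y run along its sides, z is up.
- stone_mid (a point): Sooty grey, roughly six-sided stone, 42 mm (x) by 56 mm (y), 16 mm thick, third from the top, lying crosswise on the big block. Grasp it across its 42 mm (along x). Belongs in the round tray, at any yaw. Point: its centre, half-way up; x and y run along its sides, z is up.
- big_block_mid (a point): Big grey-brown, sooty block with broken edges, 42 mm (x) by 66 mm (y), 17 mm thick, bottom of the stack, on the worktop; the stack may stand anywhere among the trays. Grasp it across its 42 mm (along x). Belongs in the largest tray, its y along the tray's y (either way round). Point: its centre, half-way up; x and y run along its sides, z is up.
- narrow_tray: Smallest and narrowest steel tray, inside 29 mm (x) by 57 mm (y). Like all four trays it is fixed to the worktop, its floor is 4 mm above the worktop, its rim is 2 mm thick and its rim top 7 mm above the worktop; its piece has about 8 mm of room on each side. Origin: centre of the underside, z up.
- square_tray: Nearly square steel tray, inside 52 mm (x) by 60 mm (y); floor and rim as the narrow tray's. Origin: centre of the underside.
- round_tray: The only round steel tray, 74 mm across inside; floor and rim as the narrow tray's. Origin: centre of the underside.
- big_tray: Largest rectangular steel tray, inside 58 mm (x) by 82 mm (y); floor and rim as the narrow tray's. Origin: centre of the underside.
- dish_mid (a point): White porcelain dish, 56 mm across, 24 mm high, loose, standing near the trays by the yellow tin; it is to stay where it is. Point: its centre, half-way up.

How it is judged:
By the outcome, as a careful person would: the job done as asked, in the order asked, and still so for the second after the job is handed in, with the robot touching nothing.
It also fails if it takes over 106 s, if anything falls off the work surface, if the arm or the gripper's body presses on something with over 40 N, if the wrist force passes 120 N, or if a joint passes its speed limit or range.

ROBOT

A 6-joint arm with a two-finger parallel gripper is mounted at the origin on a cart in front of the work surface, level with it; the furniture and walls round the work are solid. World frame = base frame: x ahead of the robot, y to its left, z up, the work surface at z = 0. Lengths are in mm, angles in rad, forces in N, time in s.
With the tool pointing down it reaches from about 200 to 875 mm from the base axis. Payload 3.4 kg.
Tool frame: the origin (TCP) lies between the finger pads; the fingertips stand 14 mm ahead of it and the grasp point (between the pads) lies 5 mm behind it (r.tcp_to_tips is the distance from the TCP to the fingertips, in mm); z points along the fingers, y is the line along which they close (so a half turn about z gives the same grasp; the last joint's range is limited). The gripper opens to 94 mm and grips with 3 to 60 N. Pads are 16 mm wide; open, the fingers measure 119 mm over their backs; the gripper's body (75 mm by 177 mm) begins 78 mm behind the grasp point.
Start: joints at [-1.348, 0.276, 1.505, -0, 1.361, -0.121], TCP at [193.814, -541.387, 219.493] pointing down, gripper open.
Joint ranges: [-2.89, 2.89], [-0.75, 2.08], [0.22, 2.7], [-1.18, 4.32], [0.11, 2.71], [-2.7, 2.7]. Speed limits (rad/s): [2.57, 2.57, 3.14, 3.14, 3.14, 3.14].

INTERFACE

Orientations are given as a 3x3 rotation matrix whose columns are the frame's x, y, z axes.
In Python, from station import telemetry, cams, r gives the robot as it stands.
- The arm moves only by the shell command python3 -m pendant 'ROWS' [FORCE]. ROWS is JSON, a list of rows, each a list of 5 numbers: the shift along the tool's x, y, z in m, then the turn about the tool's z in degrees, then the finger opening in m, from 0 to 0.094. In form: [[x, y, z, twist, grip], ...]. A call has 1 to 12 rows; each row shifts and turns the commanded pose from where the row before left it, along the tool's axes as they then stand; what a row does not reach is not made up. A row lasts 1/12 s, in which the tool goes at most 41.7 mm and 7.16 degrees, less where a joint would pass 70% of its speed; a pose out of reach is approached as far as the arm can. A call is refused whole if a number of a shift passes 0.0417 or a number of a turn 7.16, either way. A call with a gripper value outside its range is refused whole. The fingers move at their own pace and stop on an object; FORCE is the grip in N (left out, the last holds). Time passes only in rows, so rows that do not move let the fingers close. It gives the time, the measured TCP pose, the force, the opening and the grip force at its end, in the units of the state.
- telemetry.get_obs(): the state, without advancing time (a new reading comes with each control period).
- cams.snapshot(name): name is "side" or "top" or "wrist"; returns the picture (420x560x3 uint8, blue, green, red); there is no depth.
- cams.camera_params(name): a dict with "intrinsics" (3x3 intrinsics, pixels), "R" (3x3) and "t" (3): a world point X has camera coordinates R X + t. Camera axes: x right, y down, z forward; pixel columns grow to the right and rows downward; lengths in mm; the calibration is good to about 2 mm. A picture is of the moment at which its call begins: read the wrist's pose just before it. camera_params takes no time and is no camera call; for the wrist camera it gives the pose at the moment of the call.
- r.sign_off(): hands the job in; it is judged then, once.
The state is a dict: "time": time; "joints": joint angles; "joint_vel": joint speeds; "effort": joint torques, N m; "tool_pos": TCP position; "eef_rot": TCP orientation; "ft_force": force on the tool from outside, world axes, zero at the start; "ft_torque": the same for the moment, N m; "opening": opening from 0.0 (shut) to 1.0 (fully open); "grip_force": force on a finger pad.
Only numpy, scipy, OpenCV 4.12 (cv2) and the standard library are available. Lean on these libraries where they do the work, as an engineer would, in place of code of your own. Each camera call takes 0.05 s, during which the arm holds its last target. There are 200 camera calls.

## Working session

There is one attempt and no reset: what is moved stays moved. The work goes in short steps, Python scripts to look and compute and a shell command to move; the robot and the scene stay as the last step left them, time stands still between calls to the robot, and variables do not carry over. Pictures are saved under pics/ and viewed, at most 21 in all, crops included, and the job is handed in when it is done.

```bash
ls; mkdir -p pics; python3 - <<'E'
from station import telemetry,cams,r
import cv2
o=telemetry.get_obs();print(o['time'],o['tool_pos'],o['eef_rot'],o['opening'],r.tcp_to_tips)
for n in('top','side','wrist'):
    cv2.imwrite(f'pics/{n}0.png',cams.snapshot(n)); p=cams.camera_params(n);print(n,p)
E
```

```text
pics
0.0 [ 193.68104547 -540.80228498  218.62541008] [[ 9.41489694e-01  3.37041546e-01 -3.89628251e-04]
 [ 3.37041694e-01 -9.41488069e-01  1.76401797e-03]
 [ 2.27716993e-04 -1.79212570e-03 -9.99998368e-01]] 0.999981596631315 14.0
top {'intrinsics': array([[508.67262685,   0.        , 278.81929078],
       [  0.        , 508.67262685, 194.96805556],
       [  0.        ,   0.        ,   1.        ]]), 'R': array([[ 0.0019704 , -0.9996828 ,  0.02510811],
       [-0.9976577 , -0.00368195, -0.0683049 ],
       [ 0.06837568, -0.02491471, -0.9973485 ]]), 't': array([284.39558331, 511.8970274 , 877.55186404])}
side {'intrinsics': array([[415.5846486 ,   0.        , 278.35448539],
       [  0.        , 415.5846486 , 215.35916807],
       [  0.        ,   0.        ,   1.        ]]), 'R': array([[-0.89287758, -0.45014553,  0.01177388],
       [-0.23327879,  0.44003474, -0.86715076],
       [ 0.38516312, -0.77700607, -0.49790656]]), 't': array([576.27901583,  30.88719241, 927.64526186])}
wrist {'intrinsics': array([[313.85538033,   0.        , 278.22044825],
       [  0.        , 313.85538033, 214.60835156],
       [  0.        ,   0.        ,   1.        ]]), 'R': array([[ 0.33710697, -0.94146544, -0.00130863],
       [-0.9048861 , -0.32439222,  0.2755918 ],
       [-0.25988466, -0.09171976, -0.96127387]]), 't': array([-574.72813758,  -28.7528204 ,  390.97768919])}
```

View pics/top0.png

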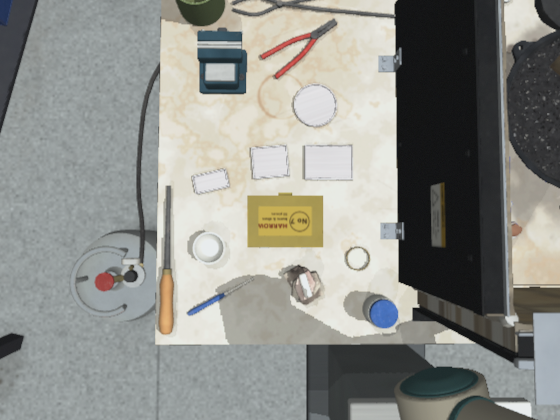

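View pics/side0.png

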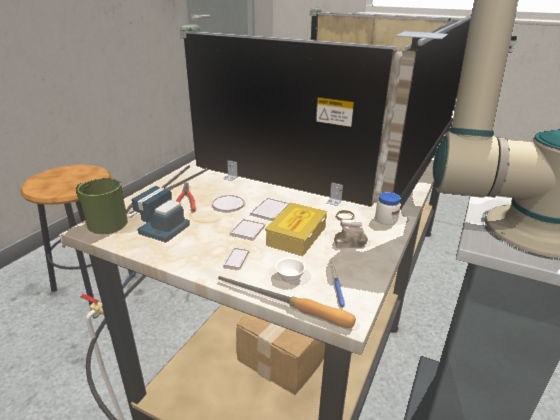

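```bash
cat > h.py <<'E'
import numpy as np,cv2
from station import telemetry,cams,r
def ray(n,uv,z,p=None):
    p=p or cams.camera_params(n);R,t,K=p['R'],p['t'],p['intrinsics']
    c=-R.T@t;d=R.T@np.linalg.inv(K)@np.array([uv[0],uv[1],1.]);return c+d*(z-c[2])/d[2]
def proj(n,X,p=None):
    p=p or cams.camera_params(n);q=p['intrinsics']@(p['R']@np.array(X,float)+p['t']);return q[:2]/q[2]
def crop(src,x,y,w,h,s,out):
    im=cv2.imread(src)[y:y+h,x:x+w];cv2.imwrite(out,cv2.resize(im,None,fx=s,fy=s,interpolation=cv2.INTER_CUBIC))
E
python3 - <<'E'
from h import *
for n in('top','side'):
    p=cams.camera_params(n);print(n,-p['R'].T@p['t'])
for nm,uv in dict(stack=(304,284),round=(315,105),big=(328,162),sq=(270,162),nar=(210,181),dish=(208,248),wallfoot1=(398,60),wallfoot2=(402,240),tablebot=(160,343),tabler=(470,343),top=(160,20),jar=(382,313)).items(): print(nm,ray('top',uv,0).round())
for nm,uv in dict(wtl=(185,35),wtr=(388,60)).items(): 
    print(nm,[ray('side',uv,z).round() for z in(200,300,400)])
a=cv2.imread('pics/top0.png')[240:330,255:355];b=cv2.imread('pics/side0.png')[190:265,310:410]
a=cv2.resize(a,(500,450),interpolation=2);b=cv2.resize(b,(500,375),interpolation=2)
cv2.imwrite('pics/s_top.png',a);cv2.imwrite('pics/s_side.png',b)
E
```

```text
top [450.13443349 308.05410476 903.04947199]
side [164.45719795 966.60398313 481.87947086]
stack [355. 241.   0.]
round [675. 220.   0.]
big [572. 197.   0.]
sq [571. 301.   0.]
nar [536. 408.   0.]
dish [418. 410.   0.]
wallfoot1 [760.  69.   0.]
wallfoot2 [433.  66.   0.]
tablebot [254. 491.   0.]
tabler [252. -52.   0.]
top [829. 501.   0.]
jar [304. 103.   0.]
wtl [array([ 1723., -1001.,   200.]), array([1170., -303.,  300.]), array([617., 395., 400.])]
wtr [array([ 556., -785.,  200.]), array([ 417., -164.,  300.]), array([278., 458., 400.])]
```

View pics/s_top.png

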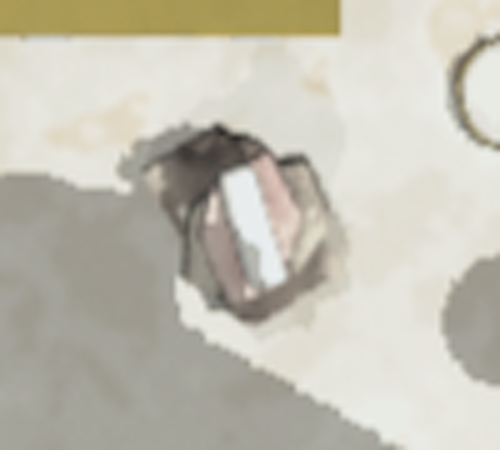

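View pics/wrist0.png

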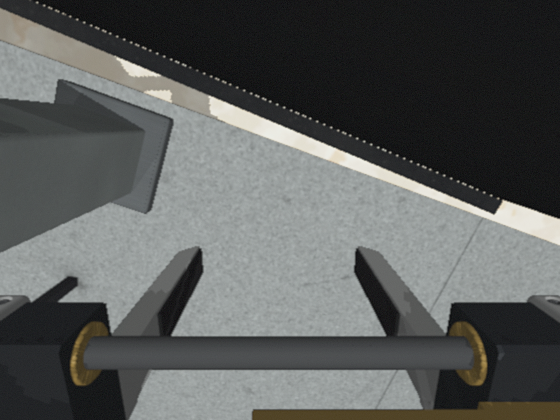

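Top view: stack at about px (304,284), trays at (315,105), (328,162), (270,162) and (210,181), dish at (208,248). A wall about 345 mm high stands at y≈60, so I raise the tool and cross above it.

```bash
python3 -m pendant '[[0,0,-0.03,0,0.094],[0,0,-0.04,0,0.094],[0,0,-0.04,0,0.094],[0,0,-0.04,0,0.094],[0,0,-0.04,0,0.094],[0,0,-0.04,0,0.094],[0,0,-0.03,0,0.094]]' && python3 -m pendant '[[0.0104,-0.0171,0,0,0.094],[0.0208,-0.0341,0,0,0.094],[0.0208,-0.0341,0,0,0.094],[0.0208,-0.0341,0,0,0.094],[0.0208,-0.0341,0,0,0.094],[0.0208,-0.0341,0,0,0.094],[0.0208,-0.0341,0,0,0.094],[0.0208,-0.0341,0,0,0.094],[0.0208,-0.0341,0,0,0.094],[0.0208,-0.0341,0,0,0.094]]'
```

```text
time: 0.73
tool_pos: [193.8, -541.1, 483.0]
eef_rot: [[0.941, 0.337, 0.001], [0.337, -0.941, -0.003], [-0.0, 0.004, -1.0]]
ft_force: [0.2, -0.7, 0.5]
opening: 1.002
grip_force: 0.0
time: 1.57
tool_pos: [270.2, -167.7, 479.3]
eef_rot: [[0.942, 0.336, 0.0], [0.336, -0.942, -0.0], [0.0, 0.0, -1.0]]
ft_force: [1.7, 0.4, 0.4]
opening: 1.0
grip_force: 0.0
```

```bash
python3 - <<'E'
from h import *
im=cv2.imread('pics/top0.png')
hsv=cv2.cvtColor(im,cv2.COLOR_BGR2HSV)
for nm,(u,v) in dict(round=(315,105),big=(328,162),sq=(270,162),nar=(210,181),tab=(250,120),stack=(304,284)).items(): print(nm,im[v,u],hsv[v,u])
a=cv2.resize(im[80:200,180:370],None,fx=4,fy=4,interpolation=2);cv2.imwrite('pics/trays.png',a)
for nm,uv in dict(panelA=(415,290),panelB=(530,345),wt=(505,310)).items(): print(nm,ray('top',uv,345).round())
E
```

```text
round [224 222 222] [120   2 224]
big [225 223 224] [135   2 225]
sq [226 223 225] [140   3 226]
nar [228 227 227] [120   1 228]
tab [212 224 227] [ 24  17 227]
stack [237 236 232] [ 96   5 237]
panelA [385. 145. 345.]
panelB [325.  20. 345.]
wt [363.  46. 345.]
```

View pics/trays.png

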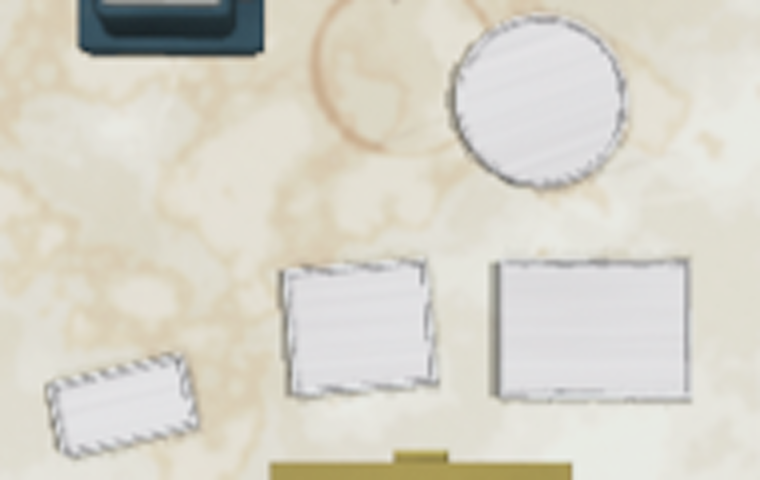

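```bash
python3 -m pendant '[[0.0198,-0.0324,0,0,0.094],[0.0198,-0.0324,0,0,0.094],[0.0198,-0.0324,0,0,0.094],[0.0198,-0.0324,0,0,0.094],[0.0198,-0.0324,0,0,0.094],[0.0198,-0.0324,0,0,0.094],[0.0198,-0.0324,0,0,0.094],[0.0198,-0.0324,0,0,0.094],[0.0198,-0.0324,0,0,0.094],[0.0198,-0.0324,0,0,0.094],[0.0198,-0.0324,0,0,0.094],[0,0,0,0,0.094]]' && python3 -m pendant '[[0,0,0.03,0,0.094],[0,0,0.04,0,0.094],[0,0,0.04,0,0.094],[0,0,0.04,0,0.094],[0,0,0.04,0,0.094],[0,0,0.02,0,0.094],[0,0,0,0,0.094]]'; python3 - <<'E'
from h import *
im=cv2.imread('pics/top0.png');b,g,rr=cv2.split(im.astype(int))
m=(((im.max(2).astype(int)-im.min(2))<7)&(im.max(2)>205)).astype(np.uint8)*255
m=cv2.morphologyEx(m,cv2.MORPH_OPEN,np.ones((3,3)))
for c in cv2.findContours(m,0,1)[0]:
    x,y,w,h=cv2.boundingRect(c)
    if cv2.contourArea(c)>150 and 180<x<370 and 80<y<200:
        P=np.array([ray('top',q[0],4)[:2] for q in c],np.float32)
        print('floor',[np.round(v,1) for v in cv2.minAreaRect(P)], cv2.minEnclosingCircle(P))
p=cams.camera_params('wrist');np.save('pw1.npy',p,allow_pickle=True)
im=cams.snapshot('wrist');cv2.imwrite('pics/w1.png',im)
print(telemetry.get_obs()['tool_pos'],proj('wrist',(355,241,40)))
E
```

```text
time: 2.57
tool_pos: [356.3, 244.9, 477.5]
eef_rot: [[0.939, 0.344, -0.003], [0.344, -0.939, 0.002], [-0.002, -0.003, -1.0]]
ft_force: [-0.1, -0.6, 0.6]
opening: 0.998
grip_force: 0.0
time: 3.15
tool_pos: [352.1, 237.0, 264.8]
eef_rot: [[0.942, 0.337, -0.01], [0.337, -0.942, -0.005], [-0.011, 0.001, -1.0]]
ft_force: [-1.6, -0.0, 0.7]
opening: 1.002
grip_force: 0.0
floor [array([536. , 406.1]), array([29.4, 56.4]), np.float64(14.4)] ((534.6724243164062, 406.2494812011719), 28.985301971435547)
floor [array([570.1, 197.8]), array([78.9, 59.3]), np.float64(89.9)] ((571.0916137695312, 197.96780395507812), 48.5120849609375)
floor [array([571.5, 301.4]), array([55.5, 60.5]), np.float64(0.4)] ((570.57861328125, 302.2264404296875), 37.28714370727539)
floor [array([674.2, 222.6]), array([69.3, 72.1]), np.float64(0.4)] ((674.14208984375, 222.2190704345703), 37.08298873901367)
[354.03928716 237.97844894 267.7020304 ] [275.77265809 187.79522365]
```

View pics/w1.png

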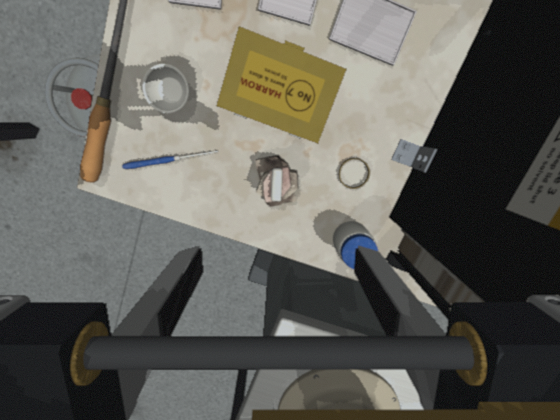

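The wrist view shows the stack at px (277,182), between the fingers. I go lower for a sharper look.

```bash
python3 -m pendant '[[0,0,0.03,0,0.094],[0,0,0.04,0,0.094],[0,0,0.03,0,0.094],[0,0,0,0,0.094],[0,0,0,0,0.094],[0,0,0,0,0.094]]'; python3 - <<'E'
from h import *
p=cams.camera_params('wrist');np.save('pw2.npy',p,allow_pickle=True)
im=cams.snapshot('wrist');cv2.imwrite('pics/w2.png',im)
u,v=proj('wrist',(355,241,45));print(u,v,telemetry.get_obs()['tool_pos'])
x,y=int(u)-50,int(v)-45;print(x,y)
crop('pics/w2.png',x,y,100,90,6,'pics/w2c.png')
E
```

```text
time: 3.7
tool_pos: [357.9, 240.1, 172.2]
eef_rot: [[0.942, 0.337, 0.005], [0.337, -0.942, 0.002], [0.005, -0.0, -1.0]]
ft_force: [0.6, 0.3, 0.5]
opening: 1.0
grip_force: 0.0
276.026234360044 214.4096053892153 [358.00881313 240.21088994 172.37210239]
226 169
```

View pics/w2c.png

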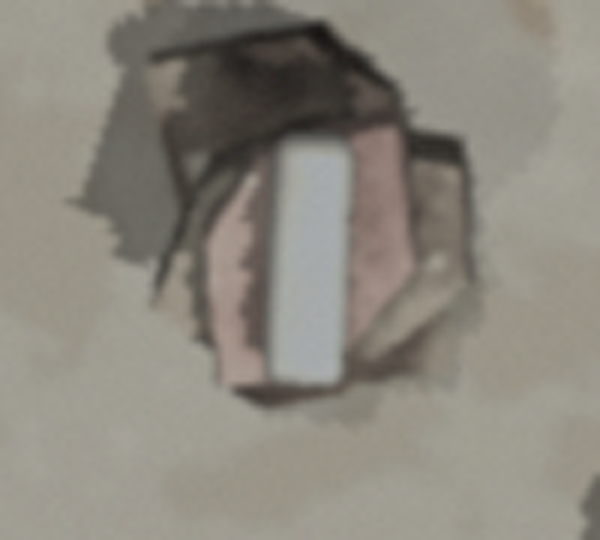

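Crop: bar at (270-350,140-385), pink slab around it, stone at upper left, block at right. I measure with colour masks.

```bash
cat >> h.py <<'E'
def load(f): return np.load(f,allow_pickle=True).item()
def rects(im,m,p,z,roi,amin=60):
    x0,y0,x1,y1=roi;k=np.zeros_like(m);k[y0:y1,x0:x1]=m[y0:y1,x0:x1]
    for c in cv2.findContours(k,0,1)[0]:
        if cv2.contourArea(c)<amin: continue
        P=np.array([ray('wrist',q[0],z,p)[:2] for q in c],np.float32)
        (cx,cy),(w,h),a=cv2.minAreaRect(P)
        if w>h: w,h,a=h,w,a-90   # a: direction of short side
        print('c',round(cx,1),round(cy,1),'short',round(w,1),'long',round(h,1),'short-dir deg',round(a,1),'px',c.reshape(-1,2).mean(0).round())
def tool():
    o=telemetry.get_obs();R=o['eef_rot'];return o['tool_pos'],R,np.degrees(np.arctan2(R[1,1],R[0,1]))%180
def delta(x,y,z,shortdeg):
    """rows needed: tool shift mm and twist deg so that tool y lies along shortdeg"""
    t,R,a=tool();d=R.T@(np.array([x,y,z])-t);tw=((shortdeg-a+90)%180)-90
    print('shift mm',d.round(1),'tool-y deg',round(a,2),'world turn',round(tw,2),'-> twist about tool z',round(-tw,2))
E
python3 - <<'E'
from h import *
im=cv2.imread('pics/w2.png').astype(int);p=load('pw2.npy')
roi=(230,170,315,255)
b,g,r_=im[...,0],im[...,1],im[...,2]
bar=((b-r_>=2)&(g>140)).astype(np.uint8)*255
slab=((r_-g>12)&(r_>90)).astype(np.uint8)*255
sl=cv2.morphologyEx(slab|bar,cv2.MORPH_CLOSE,np.ones((5,5)))
rects(im,bar,p,51.5,roi);rects(im,sl,p,41.5,roi)
print(im[205,277],im[200,290],im[210,305],im[183,265])
delta(355,241,60,0)
E
```

```text
c 358.4 239.9 short 7.0 long 35.3 short-dir deg -73.0 px [278. 213.]
c 357.1 240.6 short 33.6 long 40.5 short-dir deg -65.3 px [276. 213.]
[169 169 165] [119 127 147] [129 138 141] [48 53 58]
shift mm [ -3.2  -1.7 112.4] tool-y deg 109.69 world turn 70.31 -> twist about tool z -70.31
```

```bash
python3 - <<'E'
from h import *
im=cv2.imread('pics/w2.png').astype(int);p=load('pw2.npy')
roi=(230,170,315,255)
b,g,r_=im[...,0],im[...,1],im[...,2]
print(im[215,265:292].tolist())
for th in(-3,-6):
  bar=((b-r_>=th)&(g>125)).astype(np.uint8)*255
  bar=cv2.morphologyEx(bar,cv2.MORPH_OPEN,np.ones((3,3)))
  rects(im,bar,p,51.5,roi)
E
```

```text
[[139, 150, 166], [135, 144, 162], [118, 124, 141], [90, 94, 108], [80, 85, 95], [90, 95, 101], [122, 126, 128], [147, 153, 152], [163, 169, 165], [167, 171, 168], [167, 170, 166], [168, 169, 166], [169, 169, 165], [169, 169, 166], [170, 170, 166], [170, 169, 165], [168, 170, 167], [158, 164, 161], [135, 140, 142], [108, 116, 125], [116, 123, 140], [124, 132, 149], [129, 137, 155], [131, 139, 157], [130, 137, 157], [128, 136, 154], [130, 138, 157]]
c 358.1 240.5 short 8.6 long 35.2 short-dir deg -70.6 px [278. 213.]
c 358.0 241.0 short 11.1 long 37.4 short-dir deg -72.8 px [278. 213.]
```

```bash
python3 -m pendant '[[0,0,0.03,1.5,0.05],[0,0,0.035,0,0.05],[0,0,0.03,0,0.05],[0,0,0.01,0,0.05],[0,0,0.007,0,0.05],[0,0,0,0,0.05],[0,0,0,0,0.05],[0,0,0,0,0.05]]' 15
```

```text
time: 4.42
tool_pos: [357.3, 240.0, 59.1]
eef_rot: [[0.95, 0.312, 0.004], [0.312, -0.95, 0.002], [0.004, -0.0, -1.0]]
ft_force: [0.5, -0.6, 0.1]
opening: 0.535
grip_force: 0.0
```

```bash
python3 -m pendant '[[0,0,-0.0007,0,0.03],[0,0,0,0,0.01],[0,0,0,0,0.005],[0,0,0,0,0.005],[0,0,0,0,0.005],[0,0,0,0,0.005],[0,0,0,0,0.005],[0,0,0,0,0.005]]' 15
```

```text
time: 5.08
tool_pos: [355.6, 239.2, 58.2]
eef_rot: [[0.95, 0.312, -0.0], [0.312, -0.95, -0.0], [-0.0, 0.0, -1.0]]
ft_force: [-0.5, 0.1, 1.1]
opening: 0.142
grip_force: 15.0
```

```bash
python3 -m pendant '[[0,0,0,0,0.025],[0,0,0,0,0.025],[0,0,-0.0012,0,0.025],[0,0,0,0,0.005],[0,0,0,0,0.005],[0,0,0,0,0.005],[0,0,0,0,0.005]]' 15; python3 -m pendant '[[0,0,0,0,0.005]]' ;python3 -m pendant '[[0,0,-0.02,0,0.005],[0,0,-0.04,0,0.005],[0,0,-0.04,0,0.005],[0,0,0,0,0.005],[0,0,0,0,0.005]]'
```

```text
time: 5.67
tool_pos: [355.6, 239.2, 59.3]
eef_rot: [[0.95, 0.312, 0.0], [0.312, -0.95, -0.0], [0.0, 0.0, -1.0]]
ft_force: [-0.3, 0.5, 1.2]
opening: 0.142
grip_force: 15.0
time: 5.75
tool_pos: [355.6, 239.2, 59.3]
eef_rot: [[0.95, 0.312, 0.0], [0.312, -0.95, -0.0], [0.0, 0.0, -1.0]]
ft_force: [0.3, 0.2, 0.4]
opening: 0.136
grip_force: 15.0
time: 6.17
tool_pos: [357.1, 239.9, 161.3]
eef_rot: [[0.95, 0.312, 0.005], [0.312, -0.95, 0.002], [0.006, -0.001, -1.0]]
ft_force: [-0.5, 0.2, -1.0]
opening: 0.138
grip_force: 15.0
```

```bash
python3 -m pendant '[[0.0158,-0.0070,-0.02,0,0.005],[0.0317,-0.0141,-0.01,0,0.005],[0.0317,-0.0141,-0.01,0,0.005],[0.0317,-0.0141,0,0,0.005],[0.0317,-0.0141,0,0,0.005],[0.0317,-0.0141,0,0,0.005],[0.0317,-0.0141,0,0,0.005],[0.0158,-0.0070,0,0,0.005]]'; python3 -m pendant '[[0,0,0,-7.16,0.005],[0,0,0,-7.16,0.005],[0,0,0,-7.16,0.005],[0,0,0,-7.16,0.005],[0,0,0,-7.16,0.005],[0,0,0,-7.16,0.005],[0,0,0,-7.16,0.005],[0,0,0,-7.16,0.005],[0,0,0,-7.16,0.005],[0,0,0,-7.16,0.005],[0,0,0,-7.16,0.005],[0,0,0,-7.16,0.005]]'; python3 -m pendant '[[0,0,0,0,0.005],[0,0,0,0,0.005],[0,0,0,0,0.005]]'; python3 - <<'E'
from h import *
p=cams.camera_params('wrist');np.save('pw3.npy',p,allow_pickle=True)
im=cams.snapshot('wrist');cv2.imwrite('pics/w3.png',im)
for X in((536,406,7),(571,301,7),(571,198,7),(674,222,7)):print(proj('wrist',X,p).round())
delta(536.7,403.3,100,14.4)
E
```

```text
time: 6.83
tool_pos: [537.4, 404.1, 195.8]
eef_rot: [[0.95, 0.313, -0.002], [0.313, -0.95, -0.001], [-0.002, 0.0, -1.0]]
ft_force: [0.2, -0.1, -0.7]
opening: 0.14
grip_force: 15.0
time: 7.83
tool_pos: [534.4, 401.5, 196.4]
eef_rot: [[-0.25, 0.968, -0.004], [0.968, 0.25, -0.003], [-0.001, -0.005, -1.0]]
ft_force: [0.6, 0.3, -0.1]
opening: 0.139
grip_force: 15.0
time: 8.08
tool_pos: [535.0, 401.8, 197.9]
eef_rot: [[-0.241, 0.97, -0.002], [0.97, 0.241, -0.001], [-0.001, -0.002, -1.0]]
ft_force: [-0.8, -0.7, 0.1]
opening: 0.144
grip_force: 15.0
[280. 193.]
[287. 279.]
[268. 347.]
[347. 348.]
shift mm [ 1.   2.  98.3] tool-y deg 14.0 world turn 0.4 -> twist about tool z -0.4
```

View pics/w3.png

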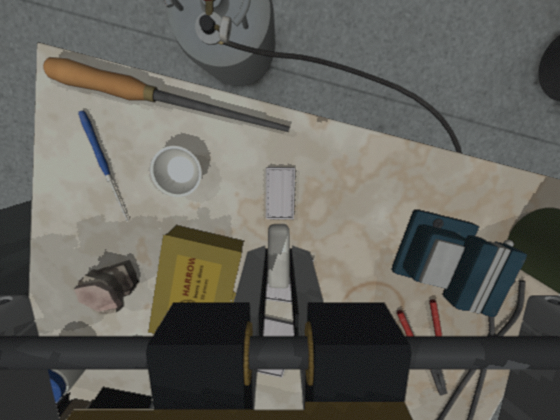

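Narrow tray at px (281,191), bar held at (279,255), nicely aligned. I measure both.

```bash
python3 - <<'E'
from h import *
im=cv2.imread('pics/w3.png').astype(int);p=load('pw3.npy')
sp=im.max(2)-im.min(2);b,r_=im[...,0],im[...,2]
m=((b-r_>=-4)&(im.max(2)>120)).astype(np.uint8)*255
rects(im,m,p,4,(255,155,310,222),100)
print(im[191,258:304:2].tolist())
rects(im,m,p,190,(262,224,300,300),60)
E
```

```text
c 535.5 405.3 short 32.4 long 58.5 short-dir deg 13.4 px [280. 192.]
[[143, 154, 159], [143, 154, 159], [143, 153, 158], [127, 136, 142], [138, 139, 142], [144, 144, 146], [152, 151, 155], [150, 150, 152], [150, 150, 151], [151, 150, 153], [151, 150, 153], [153, 152, 155], [148, 147, 149], [152, 151, 154], [152, 150, 153], [152, 151, 153], [146, 145, 147], [140, 139, 141], [124, 126, 130], [125, 136, 143], [131, 142, 148], [138, 149, 153], [135, 147, 153]]
c 539.4 383.9 short 9.7 long 14.5 short-dir deg -79.0 px [279. 292.]
```

```bash
python3 - <<'E'
from h import *
p=load('pw3.npy');t,R,a=tool();print(t,R.T@(ray('wrist',(280,226),190,p)-t),'front end in tool frame, expect x 23.4')
E
python3 -m pendant '[[0.0007,0.0016,0.02,0,0.005],[0,0,0.04,0,0.005],[0,0,0.04,0,0.005],[0,0,0.04,0,0.005],[0,0,0.02,0,0.005],[0,0,0.008,0,0.005],[0,0,0,0,0.005],[0,0,0,0,0.005],[0,0,0,0,0.005],[0,0,0,0,0.005]]'
```

```text
[535.15801195 401.92878168 198.29509033] [23.84319917  0.52789897  8.27998128] front end in tool frame, expect x 23.4
time: 8.97
tool_pos: [538.4, 404.1, 33.7]
eef_rot: [[-0.244, 0.97, 0.004], [0.97, 0.244, 0.002], [0.001, 0.004, -1.0]]
ft_force: [-0.1, 0.1, -0.3]
opening: 0.14
grip_force: 15.0
```

```bash
python3 -m pendant '[[0,0,0,0,0.005],[0,0,0,0,0.005]]'; python3 -m pendant '[[-0.0005,-0.0015,0.004,0,0.005],[0,0,0.004,0,0.005],[0,0,0.002,0,0.005],[0,0,0,0,0.005],[0,0,0,0,0.005],[0,0,0,0,0.005],[0,0,0,0,0.005]]'
```

```text
time: 9.13
tool_pos: [537.5, 403.6, 32.8]
eef_rot: [[-0.244, 0.97, 0.002], [0.97, 0.244, 0.001], [0.001, 0.002, -1.0]]
ft_force: [0.5, -0.7, -0.8]
opening: 0.142
grip_force: 15.0
time: 9.72
tool_pos: [535.2, 402.1, 21.8]
eef_rot: [[-0.244, 0.97, -0.001], [0.97, 0.244, -0.0], [-0.0, -0.001, -1.0]]
ft_force: [-0.9, -1.2, 5.4]
opening: 0.142
grip_force: 15.0
```

```bash
python3 -m pendant '[[0,0,0,0,0.019],[0,0,0,0,0.019],[0,0,0,0,0.019],[0,0,-0.003,0,0.02],[0,0,-0.01,0,0.02],[0,0,-0.03,0,0.03],[0,0,-0.04,0,0.05],[0,0,-0.04,0,0.08],[0,0,-0.03,0,0.094],[0,0,-0.02,0,0.094],[0,0,0,0,0.094],[0,0,0,0,0.094]]'; python3 - <<'E'
from h import *
p=cams.camera_params('wrist');np.save('pw4.npy',p,allow_pickle=True)
im=cams.snapshot('wrist');cv2.imwrite('pics/w4.png',im)
cv2.imwrite('pics/top1.png',cams.snapshot('top'));cv2.imwrite('pics/side1.png',cams.snapshot('side'))
u,v=proj('wrist',(536,406,10),p);crop('pics/w4.png',int(u)-60,int(v)-50,120,100,5,'pics/w4c.png')
delta(357,240.4,175,115);print(tool()[0])
E
```

```text
time: 10.72
tool_pos: [536.1, 402.7, 196.2]
eef_rot: [[-0.244, 0.97, 0.003], [0.97, 0.244, 0.002], [0.001, 0.003, -1.0]]
ft_force: [-0.7, 0.1, -0.7]
opening: 0.673
grip_force: 0.0
shift mm [-113.1 -211.4   18.2] tool-y deg 14.12 world turn -79.12 -> twist about tool z 79.12
[534.51295713 401.71531951 192.3711685 ]
```

View pics/w4c.png

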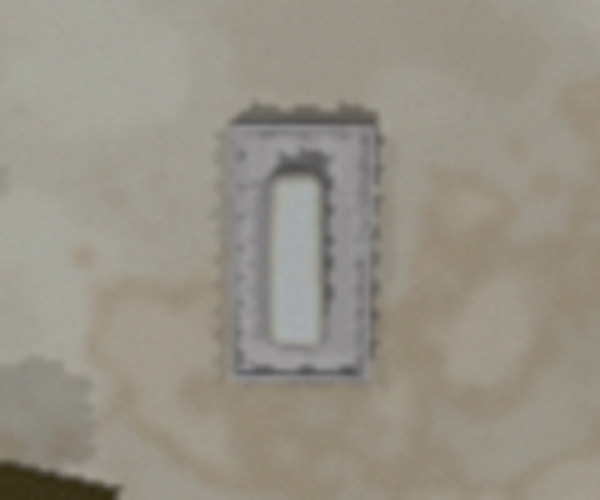

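The bar lies flat inside the narrow tray, with room all round. Back to the stack for the slab.

```bash
python3 -m pendant '[[-0.0081,-0.0151,0,0,0.094],[-0.0162,-0.0302,0,0,0.094],[-0.0162,-0.0302,0,0,0.094],[-0.0162,-0.0302,0,0,0.094],[-0.0162,-0.0302,0,0,0.094],[-0.0162,-0.0302,0,0,0.094],[-0.0162,-0.0302,0,0,0.094],[-0.0081,-0.0151,0,0,0.094]]'; python3 -m pendant '[[0,0,0,7.16,0.094],[0,0,0,7.16,0.094],[0,0,0,7.16,0.094],[0,0,0,7.16,0.094],[0,0,0,7.16,0.094],[0,0,0,7.16,0.094],[0,0,0,7.16,0.094],[0,0,0,7.16,0.094],[0,0,0,7.16,0.094],[0,0,0.02,7.16,0.094],[0,0,0.02,7.16,0.094]]';python3 -m pendant '[[0,0,0.02,0,0.094],[0,0,0,0,0.094],[0,0,0,0,0.094],[0,0,0,0,0.094]]'; python3 - <<'E'
from h import *
p=cams.camera_params('wrist');np.save('pw5.npy',p,allow_pickle=True)
im=cams.snapshot('wrist');cv2.imwrite('pics/w5.png',im)
u,v=proj('wrist',(357,241,35),p);print(int(u)-60,int(v)-50);crop('pics/w5.png',int(u)-60,int(v)-50,120,100,5,'pics/w5c.png')
im=im.astype(int);b,g,r_=im[...,0],im[...,1],im[...,2]
for th in(12,16):
  m=((r_-g>th)&(r_>80)).astype(np.uint8)*255
  m=cv2.morphologyEx(m,cv2.MORPH_OPEN,np.ones((3,3)))
  rects(im,m,p,41.5,(int(u)-50,int(v)-50,int(u)+50,int(v)+50))
print(tool())
E
```

```text
time: 11.53
tool_pos: [353.4, 237.9, 192.3]
eef_rot: [[-0.244, 0.97, -0.006], [0.97, 0.244, -0.003], [-0.002, -0.007, -1.0]]
ft_force: [0.4, -0.6, 0.2]
opening: 1.0
grip_force: 0.0
time: 12.45
tool_pos: [358.1, 240.8, 153.3]
eef_rot: [[0.906, 0.423, 0.0], [0.423, -0.906, -0.0], [-0.0, 0.0, -1.0]]
ft_force: [0.3, -0.1, -0.1]
opening: 1.001
grip_force: 0.0
time: 12.78
tool_pos: [358.3, 240.9, 134.4]
eef_rot: [[0.903, 0.429, -0.0], [0.429, -0.903, -0.0], [-0.0, 0.0, -1.0]]
ft_force: [0.2, -0.3, 0.3]
opening: 0.999
grip_force: 0.0
217 170
c 356.4 240.9 short 33.0 long 41.2 short-dir deg -63.7 px [277. 222.]
c 359.2 238.3 short 23.7 long 43.4 short-dir deg -88.4 px [280. 222.]
(array([358.72362925, 241.09070144, 134.89399908]), array([[ 9.03543833e-01,  4.28494872e-01,  8.28981787e-04],
       [ 4.28494764e-01, -9.03544210e-01,  3.11769996e-04],
       [ 8.82613539e-04,  7.35164987e-05, -9.99999608e-01]]), np.float64(115.37207885103848))
```

View pics/w5c.png

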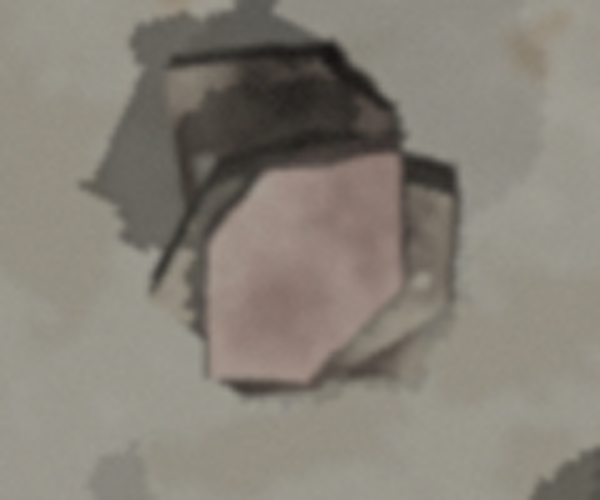

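Slab's flat 36 mm faces are at crop columns 210 and 402, already square to the fingers. Descending.

```bash
python3 -m pendant '[[-0.002,-0.0008,0.02,0,0.065],[0,0,0.035,0,0.06],[0,0,0.015,0,0.06],[0,0,0.01,0,0.06],[0,0,0,0,0.06],[0,0,0,0,0.06],[0,0,0,0,0.06],[0,0,0,0,0.06],[0,0,0,0,0.06]]'
```

```text
time: 13.58
tool_pos: [356.9, 241.1, 55.4]
eef_rot: [[0.904, 0.428, 0.002], [0.428, -0.904, 0.001], [0.002, 0.0, -1.0]]
ft_force: [-1.0, -0.2, 0.8]
opening: 0.641
grip_force: 0.0
```

```bash
python3 -m pendant '[[0,0,0.0035,0,0.06],[0,0,0,0,0.06],[0,0,0,0,0.06],[0,0,0,0,0.06]]'; python3 -m pendant '[[0,0,0,0,0.06]]'
```

```text
time: 13.92
tool_pos: [356.0, 240.6, 50.8]
eef_rot: [[0.904, 0.428, -0.0], [0.428, -0.904, -0.0], [-0.0, 0.0, -1.0]]
ft_force: [-1.0, -0.7, -0.1]
opening: 0.638
grip_force: 0.0
time: 14.0
tool_pos: [356.0, 240.7, 50.8]
eef_rot: [[0.904, 0.428, -0.0], [0.428, -0.904, -0.0], [-0.0, 0.0, -1.0]]
ft_force: [-1.1, -0.6, 0.0]
opening: 0.642
grip_force: 0.0
```

```bash
python3 -m pendant '[[0,0,0,0,0.045],[0,0,0,0,0.03],[0,0,0,0,0.028],[0,0,0,0,0.028],[0,0,0,0,0.028],[0,0,0,0,0.028],[0,0,0,0,0.028]]' 15;python3 -m pendant '[[0,0,-0.02,0,0.028],[0,0,-0.04,0,0.028],[0,0,-0.04,0,0.028],[0,0,-0.04,0,0.028],[0,0,0,0,0.028],[0,0,0,0,0.028]]'; python3 - <<'E'
from h import *
p=cams.camera_params('wrist');np.save('pw6.npy',p,allow_pickle=True)
im=cams.snapshot('wrist');cv2.imwrite('pics/w6.png',im)
t,R,a=tool();print(t)
im=im.astype(int);b,g,r_=im[...,0],im[...,1],im[...,2]
m=((r_-g>10)&(r_>80)).astype(np.uint8)*255
rects(im,m,p,t[2]-9.3,(200,200,360,330),300)
E
```

```text
time: 14.58
tool_pos: [356.0, 240.7, 50.8]
eef_rot: [[0.904, 0.428, -0.0], [0.428, -0.904, -0.0], [-0.0, 0.0, -1.0]]
ft_force: [-0.0, -1.2, -0.8]
opening: 0.367
grip_force: 15.0
time: 15.08
tool_pos: [357.4, 241.4, 193.0]
eef_rot: [[0.904, 0.428, 0.005], [0.428, -0.904, 0.002], [0.006, 0.0, -1.0]]
ft_force: [-0.4, -0.7, -0.4]
opening: 0.365
grip_force: 15.0
[355.95648597 240.65358762 191.05019407]
c 357.1 241.5 short 33.9 long 41.8 short-dir deg -63.3 px [275. 258.]
```

```bash
python3 -m pendant '[[0.0183,0.0032,0,0,0.028],[0.0367,0.0064,0,0,0.028],[0.0367,0.0064,0,0,0.028],[0.0367,0.0064,0,0,0.028],[0.0367,0.0064,0,0,0.028],[0.0367,0.0064,0,0,0.028],[0.0183,0.0032,0,0,0.028]]'; python3 -m pendant '[[0,0,0,-7.16,0.028],[0,0,0,-7.16,0.028],[0,0,0,-7.16,0.028],[0,0,0,-7.16,0.028],[0,0,0,-7.16,0.028],[0,0,0,-7.16,0.028],[0,0,0,-7.16,0.028],[0,0,0,-7.16,0.028],[0,0,0,-7.16,0.028],[0,0,0,-3.8,0.028],[0,0,0,0,0.028],[0,0,0,0,0.028]]'; python3 - <<'E'
from h import *
p=cams.camera_params('wrist');np.save('pw7.npy',p,allow_pickle=True)
im=cams.snapshot('wrist');cv2.imwrite('pics/w7.png',im)
u,v=proj('wrist',(571,301,5),p);print(int(u)-80,int(v)-60);crop('pics/w7.png',int(u)-80,int(v)-60,160,120,5,'pics/w7c.png')
sp=im.astype(int);b,r_=sp[...,0],sp[...,2]
m=((b-r_>=-5)&(sp.max(2)>110)).astype(np.uint8)*255
rects(im,m,p,4,(int(u)-60,int(v)-60,int(u)+60,int(v)+60),100)
print(tool());delta(571.5,300,100,3.6)
E
```

```text
time: 15.72
tool_pos: [574.3, 300.5, 186.9]
eef_rot: [[0.904, 0.428, -0.002], [0.428, -0.904, -0.001], [-0.003, 0.0, -1.0]]
ft_force: [-0.6, 0.2, -0.9]
opening: 0.369
grip_force: 15.0
time: 16.72
tool_pos: [570.3, 299.8, 188.4]
eef_rot: [[-0.061, 0.998, -0.004], [0.998, 0.061, -0.002], [-0.001, -0.004, -1.0]]
ft_force: [0.4, 0.6, -0.8]
opening: 0.368
grip_force: 15.0
199 136
c 570.8 299.6 short 55.9 long 64.0 short-dir deg 5.0 px [279. 203.]
(array([570.55075161, 299.89472382, 188.89685479]), array([[-0.06096586,  0.99813492, -0.00313761],
       [ 0.99813917,  0.06096185, -0.00135658],
       [-0.00116277, -0.00321447, -0.99999416]]), np.float64(3.495042003565295))
shift mm [ 0.2  1.2 88.9] tool-y deg 3.5 world turn 0.1 -> twist about tool z -0.1
```

View pics/w7c.png

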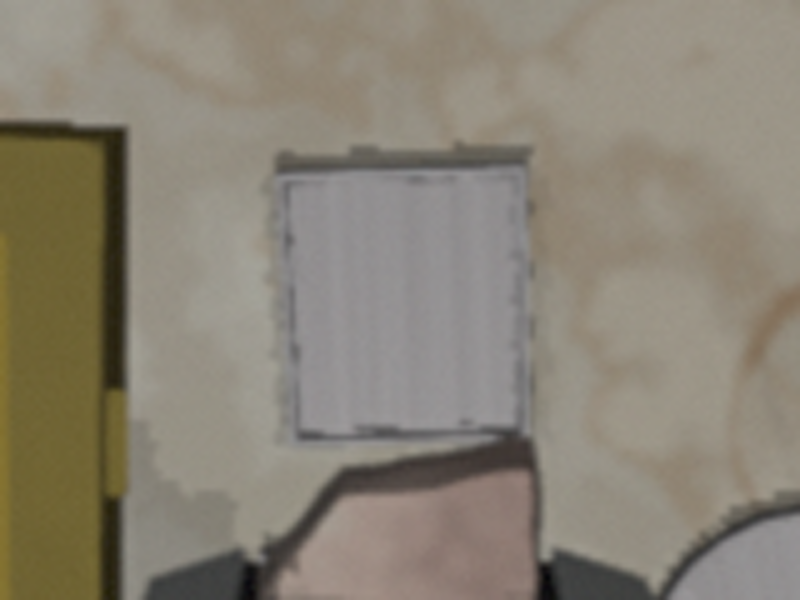

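```bash
python3 -m pendant '[[-0.0007,0.0005,0.02,0,0.028],[0,0,0.04,0,0.028],[0,0,0.04,0,0.028],[0,0,0.03,0,0.028],[0,0,0.02,0,0.028],[0,0,0.005,0,0.028],[0,0,0,0,0.028],[0,0,0,0,0.028],[0,0,0,0,0.028],[0,0,0,0,0.028],[0,0,0,0,0.028]]'
```

```text
time: 17.68
tool_pos: [572.9, 300.0, 37.5]
eef_rot: [[-0.063, 0.998, 0.003], [0.998, 0.063, 0.001], [0.001, 0.003, -1.0]]
ft_force: [-0.2, 0.6, -0.3]
opening: 0.363
grip_force: 15.0
```

```bash
python3 -m pendant '[[0,-0.001,0.006,0,0.028],[0,0,0.004,0,0.028],[0,0,0,0,0.028],[0,0,0,0,0.028],[0,0,0,0,0.028],[0,0,0,0,0.028]]'
```

```text
time: 18.18
tool_pos: [571.0, 299.5, 25.8]
eef_rot: [[-0.063, 0.998, 0.0], [0.998, 0.063, -0.0], [-0.0, 0.0, -1.0]]
ft_force: [0.6, 0.9, -1.0]
opening: 0.367
grip_force: 15.0
```

```bash
python3 -m pendant '[[0,0,0.002,0,0.028],[0,0,0.002,0,0.028],[0,0,0,0,0.028],[0,0,0,0,0.028],[0,0,0,0,0.028]]'
```

```text
time: 18.6
tool_pos: [571.0, 299.6, 21.8]
eef_rot: [[-0.063, 0.998, 0.0], [0.998, 0.063, 0.0], [-0.0, 0.0, -1.0]]
ft_force: [-0.5, 0.1, 0.2]
opening: 0.368
grip_force: 15.0
```

```bash
python3 -m pendant '[[0,0,0.0003,0,0.04],[0,0,0,0,0.042],[0,0,0,0,0.042],[0,0,-0.003,0,0.042],[0,0,-0.01,0,0.042],[0,0,-0.03,0,0.05],[0,0,-0.04,0,0.07],[0,0,-0.04,0,0.094],[0,0,-0.04,0,0.094],[0,0,-0.02,0,0.094],[0,0,0,0,0.094],[0,0,0,0,0.094]]'; python3 - <<'E'
from h import *
p=cams.camera_params('wrist');np.save('pw8.npy',p,allow_pickle=True)
im=cams.snapshot('wrist');cv2.imwrite('pics/w8.png',im)
u,v=proj('wrist',(571,301,5),p);crop('pics/w8.png',int(u)-80,int(v)-60,160,120,5,'pics/w8c.png')
delta(357,240.6,175,115);print(tool()[0])
E
```

```text
time: 19.6
tool_pos: [571.5, 299.8, 206.7]
eef_rot: [[-0.063, 0.998, 0.004], [0.998, 0.063, 0.001], [0.001, 0.004, -1.0]]
ft_force: [-1.0, -0.7, -0.2]
opening: 0.907
grip_force: 0.0
shift mm [ -45.2 -216.7   29.7] tool-y deg 3.6 world turn -68.6 -> twist about tool z 68.6
[570.41831299 299.30118418 204.63390134]
```

View pics/w8c.png

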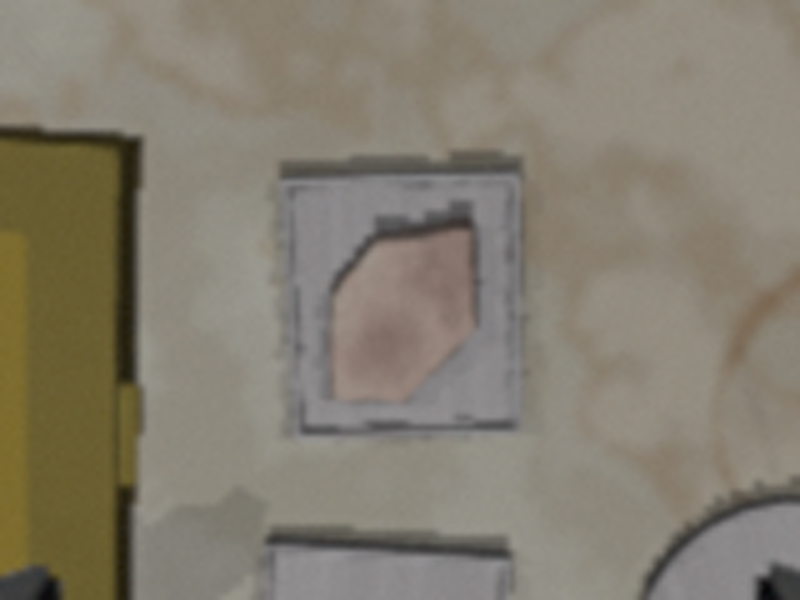

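The slab lies flat inside its tray. Back for the stone.

```bash
python3 -m pendant '[[-0.0038,-0.0181,0,0,0.094],[-0.0075,-0.0361,0,0,0.094],[-0.0075,-0.0361,0,0,0.094],[-0.0075,-0.0361,0,0,0.094],[-0.0075,-0.0361,0,0,0.094],[-0.0075,-0.0361,0,0,0.094],[-0.0038,-0.0181,0,0,0.094]]'; python3 -m pendant '[[0,0,0,7.16,0.094],[0,0,0,7.16,0.094],[0,0,0,7.16,0.094],[0,0,0,7.16,0.094],[0,0,0,7.16,0.094],[0,0,0,7.16,0.094],[0,0,0.02,7.16,0.094],[0,0,0.03,7.16,0.094],[0,0,0.02,7.16,0.094],[0,0,0,4.1,0.094],[0,0,0,0,0.094],[0,0,0,0,0.094]]'; python3 - <<'E'
from h import *
p=cams.camera_params('wrist');np.save('pw9.npy',p,allow_pickle=True)
im=cams.snapshot('wrist');cv2.imwrite('pics/w9.png',im)
u,v=proj('wrist',(357,241,25),p);print(int(u)-60,int(v)-50);crop('pics/w9.png',int(u)-60,int(v)-50,120,100,6,'pics/w9c.png')
print(tool())
E
```

```text
time: 20.23
tool_pos: [351.3, 238.7, 202.0]
eef_rot: [[-0.063, 0.998, -0.008], [0.998, 0.063, -0.003], [-0.003, -0.008, -1.0]]
ft_force: [-0.2, 0.1, 0.3]
opening: 1.003
grip_force: 0.0
time: 21.23
tool_pos: [356.4, 240.4, 133.1]
eef_rot: [[0.905, 0.425, -0.003], [0.425, -0.905, -0.002], [-0.003, 0.0, -1.0]]
ft_force: [0.3, 0.4, -0.5]
opening: 1.006
grip_force: 0.0
217 165
(array([357.04528224, 240.71555629, 133.85668515]), array([[ 9.05081815e-01,  4.25234991e-01, -1.45298352e-03],
       [ 4.25234271e-01, -9.05082976e-01, -7.87975769e-04],
       [-1.65014551e-03,  9.53241519e-05, -9.99998634e-01]]), np.float64(115.16553858915847))
```

View pics/w9c.png

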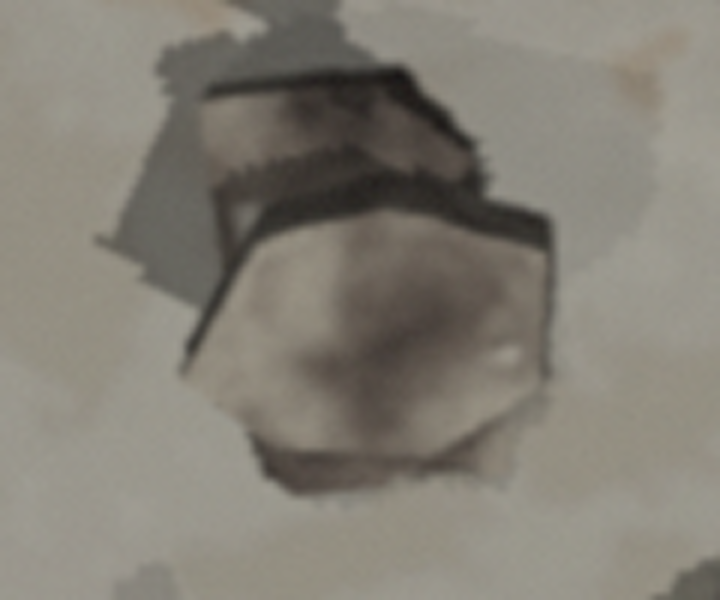

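```bash
python3 - <<'E'
from h import *
p=load('pw9.npy')
V=[(180,375),(250,435),(290,452),(430,460),(548,385),(550,250),(395,210),(265,238)]
W=np.array([ray('wrist',(217+a/6,165+b/6),33,p)[:2] for a,b in V],np.float32)
print(cv2.minAreaRect(W))
t,R,_=tool();T=(np.c_[W,W[:,0]*0+33]-t)@R;print(T[:,:2].round(1))
for i in range(8):
    d=T[(i+1)%8]-T[i];print(i,np.hypot(*d[:2]).round(1),np.degrees(np.arctan2(d[1],d[0])).round(0))
# width profile
for a in range(-90,90,5):
    q=T[:,:2]@[np.cos(np.radians(a)),np.sin(np.radians(a))];print(a,np.ptp(q).round(1),end='; ')
E
```

```text
((354.9873352050781, 239.36581420898438), (38.06970977783203, 54.41716384887695), 21.67905616760254)
[[ -8.5 -27.3]
 [-17.9 -17.1]
 [-20.6 -11.2]
 [-21.9   9.8]
 [-10.1  27.1]
 [ 10.6  26.9]
 [ 16.6   4.4]
 [ 12.4 -14.4]]
0 13.9 133.0
1 6.5 114.0
2 21.0 93.0
3 21.0 56.0
4 20.7 -1.0
5 23.3 -75.0
6 19.2 -102.0
7 24.5 -148.0
-90 54.4; -85 54.4; -80 53.9; -75 53.0; -70 51.7; -65 50.0; -60 47.9; -55 46.9; -50 46.3; -45 45.3; -40 43.9; -35 42.2; -30 41.8; -25 41.3; -20 40.5; -15 39.4; -10 38.8; -5 38.8; 0 38.5; 5 38.4; 10 39.3; 15 40.0; 20 42.4; 25 44.4; 30 46.7; 35 48.6; 40 50.1; 45 51.8; 50 53.8; 55 55.3; 60 56.5; 65 57.2; 70 57.4; 75 57.3; 80 56.7; 85 55.6;
```

Stone top face at crop (180-550,210-460): flat edge at the bottom (270-430,~455), vertex at the top (395,210). I grasp across those.

```bash
python3 -m pendant '[[-0.0025,0.002,0,-7.16,0.07],[0,0,0,-7.16,0.07],[0,0,0,-7.16,0.07],[0,0,0,-7.16,0.07],[0,0,0,-7.16,0.07],[0,0,0,-7.16,0.07],[0,0,0,-7.16,0.07],[0,0,0,-7.16,0.07],[0,0,0,-7.16,0.07],[0,0,0,-7.16,0.07],[0,0,0,-7.16,0.07],[0,0,0,-7.16,0.07]]'; python3 -m pendant '[[0,0,0.02,-1,0.07],[0,0,0.03,0,0.066],[0,0,0.02,0,0.066],[0,0,0.01,0,0.066],[0,0,0,0,0.066],[0,0,0,0,0.066],[0,0,0,0,0.066],[0,0,0,0,0.066]]'; python3 - <<'E'
from h import *
p=cams.camera_params('wrist');np.save('pw10.npy',p,allow_pickle=True)
im=cams.snapshot('wrist');cv2.imwrite('pics/w10.png',im)
t,R,a=tool();print(t,a);u,v=proj('wrist',(355,239.4,33),p);print(u,v)
print('tips',proj('wrist',t+R@[0,33,14],p),proj('wrist',t+R@[0,-33,14],p))
x,y=int(u)-75,int(v)-60;print(x,y);crop('pics/w10.png',x,y,150,120,5,'pics/w10c.png')
E
```

```text
time: 22.28
tool_pos: [356.3, 238.2, 135.0]
eef_rot: [[-0.365, 0.931, 0.001], [0.931, 0.365, 0.0], [-0.0, 0.001, -1.0]]
ft_force: [0.0, 0.4, -0.6]
opening: 0.747
grip_force: 0.0
time: 22.95
tool_pos: [357.0, 238.5, 55.6]
eef_rot: [[-0.375, 0.927, 0.002], [0.927, 0.375, 0.001], [-0.0, 0.002, -1.0]]
ft_force: [0.3, -0.4, -0.1]
opening: 0.704
grip_force: 0.0
[356.95482367 238.47244585  55.57258917] 22.00214536240292
276.3099344576145 251.99774749266635
tips [332.24933181 259.81613502] [225.15970151 259.84143218]
201 191
```

View pics/w10c.png

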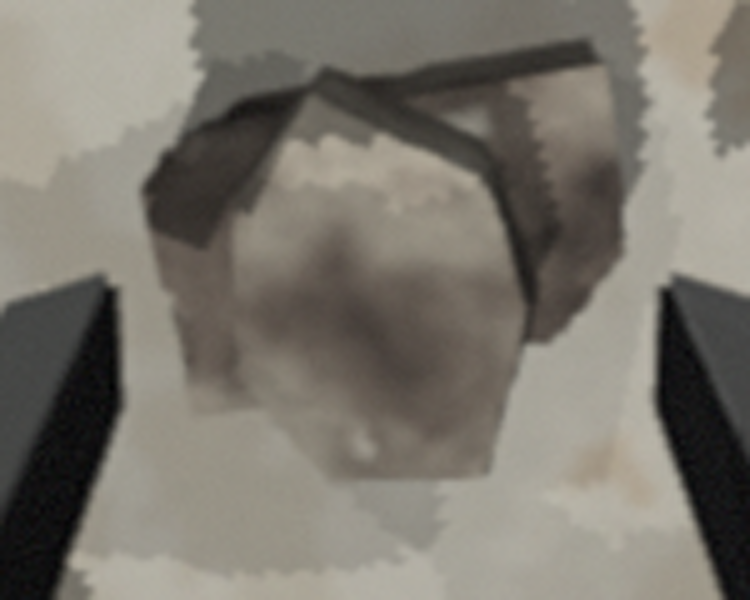

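```bash
python3 -m pendant '[[0.001,0,0.01,0,0.066],[0,0,0.007,0,0.066],[0,0,0.002,0,0.066],[0,0,0,0,0.066],[0,0,0,0,0.066],[0,0,0,0,0.066],[0,0,0,0,0.066]]'
```

```text
time: 23.58
tool_pos: [356.0, 239.1, 35.8]
eef_rot: [[-0.374, 0.927, 0.001], [0.927, 0.374, 0.0], [-0.0, 0.001, -1.0]]
ft_force: [1.1, -0.8, -0.9]
opening: 0.705
grip_force: 0.0
```

Tips at about 21 mm, above the block's 17 mm top. Closing.

```bash
python3 -m pendant '[[0,0,0,0,0.055],[0,0,0,0,0.045],[0,0,0,0,0.036],[0,0,0,0,0.032],[0,0,0,0,0.03],[0,0,0,0,0.03],[0,0,0,0,0.03],[0,0,0,0,0.03]]' 20
```

```text
time: 24.25
tool_pos: [355.7, 238.9, 35.6]
eef_rot: [[-0.374, 0.927, -0.0], [0.927, 0.374, -0.0], [-0.0, -0.0, -1.0]]
ft_force: [-1.6, -0.4, 0.5]
opening: 0.428
grip_force: 19.9
```

```bash
python3 -m pendant '[[0,0,0,0,0.03],[0,0,-0.01,0,0.03],[0,0,-0.03,0,0.03],[0,0,-0.04,0,0.03],[0,0,-0.04,0,0.03],[0,0,-0.03,0,0.03],[0,0,0,0,0.03],[0,0,0,0,0.03],[0,0,0,0,0.03]]' 30; python3 - <<'E'
from h import *
p=cams.camera_params('wrist');np.save('pw11.npy',p,allow_pickle=True)
im=cams.snapshot('wrist');cv2.imwrite('pics/w11.png',im)
crop('pics/w11.png',170,150,220,165,3.6,'pics/w11c.png')
delta(674.5,222,185,22);print(tool()[0])
E
```

```text
time: 25.0
tool_pos: [354.8, 238.5, 184.5]
eef_rot: [[-0.374, 0.927, -0.002], [0.927, 0.374, -0.001], [-0.0, -0.002, -1.0]]
ft_force: [-0.5, 0.5, -1.4]
opening: 0.424
grip_force: 29.8
shift mm [-135.   290.7   -2. ] tool-y deg 21.98 world turn 0.02 -> twist about tool z -0.02
[354.37681365 238.36074145 183.93240256]
```

View pics/w11c.png

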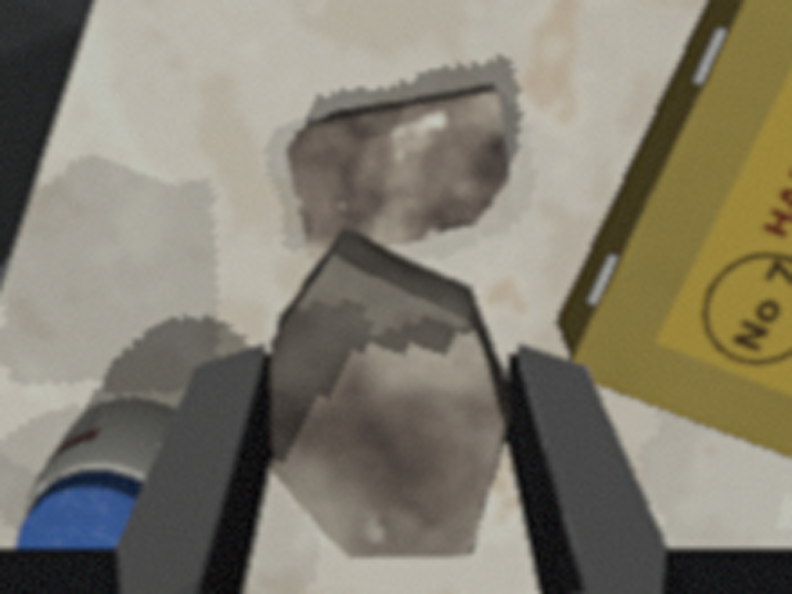

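Stone held cleanly; the block stayed put, at crop (400,165). I work out where the stone's centre lies in the hand.

```bash
python3 - <<'E'
from h import *
p=load('pw11.npy');t,R,_=tool()
for q in((340,262),(480,325),(503,425),(475,553),(350,556),(275,462),(280,325)):
    print((R.T@(ray('wrist',(170+q[0]/3.6,150+q[1]/3.6),t[2]-2.6,p)-t)).round(1))
p4=load('pw8.npy')
V=[(290,150),(300,128),(310,118),(495,92),(510,160),(480,215),(410,240),(305,240)]
W=np.array([ray('wrist',(170+a/3.6,150+b/3.6),17,p)[:2] for a,b in V],np.float32);print(cv2.minAreaRect(W))
E
```

```text
[27.4 -7.7  2.6]
[17.  14.3  2.5]
[-0.3 18.4  2.5]
[-23.8  14.4   2.6]
[-24.4  -6.6   2.6]
[ -6.9 -18.7   2.7]
[ 17.  -17.3   2.7]
((356.66802978515625, 242.69776916503906), (64.90414428710938, 41.566890716552734), 30.058935165405273)
```

```bash
python3 -m pendant '[[-0.0085,0.0182,0,0,0.03],[-0.0171,0.0363,0,0,0.03],[-0.0171,0.0363,0,0,0.03],[-0.0171,0.0363,0,0,0.03],[-0.0171,0.0363,0,0,0.03],[-0.0171,0.0363,0,0,0.03],[-0.0171,0.0363,0,0,0.03],[-0.0171,0.0363,0,0,0.03],[-0.0085,0.0182,0,0,0.03],[0,0,0,0,0.03],[0,0,0,0,0.03],[0,0,0,0,0.03]]'; python3 - <<'E'
from h import *
p=cams.camera_params('wrist');np.save('pw12.npy',p,allow_pickle=True)
im=cams.snapshot('wrist');cv2.imwrite('pics/w12.png',im)
u,v=proj('wrist',(674,222,5),p);print(u,v)
sp=im.astype(int);b,r_=sp[...,0],sp[...,2]
m=((b-r_>=-5)&(sp.max(2)>110)).astype(np.uint8)*255
# upper arc of tray (lower part hidden by stone): circle fit on tray contour points
k=np.zeros_like(m);k[int(v)-60:int(v)+60,int(u)-60:int(u)+60]=m[int(v)-60:int(v)+60,int(u)-60:int(u)+60]
c=max(cv2.findContours(k,0,1)[0],key=cv2.contourArea)[:,0]
P=np.array([ray('wrist',q,6,p)[:2] for q in c])
t,R,_=tool();X=R.T@np.array([674,222,6])
for it in range(6):
    A=np.c_[2*P,np.ones(len(P))];s=np.linalg.lstsq(A,(P**2).sum(1),rcond=None)[0];rad=np.sqrt(s[2]+s[0]**2+s[1]**2)
    e=abs(np.hypot(*(P-s[:2]).T)-rad);print(s[:2].round(1),rad.round(1),len(P));P=P[e<max(1.2,np.median(e)*2)]
print(t)
E
```

```text
time: 26.05
tool_pos: [674.2, 220.8, 183.3]
eef_rot: [[-0.374, 0.927, -0.005], [0.927, 0.374, -0.001], [0.001, -0.005, -1.0]]
ft_force: [-0.7, -0.4, -0.7]
opening: 0.426
grip_force: 29.8
279.49620186128647 198.11628880465202
[673.  222.8] 35.6 195
[673.3 221.1] 36.8 137
[673.4 220.5] 37.2 119
[673.5 220.2] 37.3 116
[673.5 220.2] 37.4 115
[673.5 220.2] 37.4 115
[674.14091305 221.05367322 184.20618282]
```

View pics/w12.png

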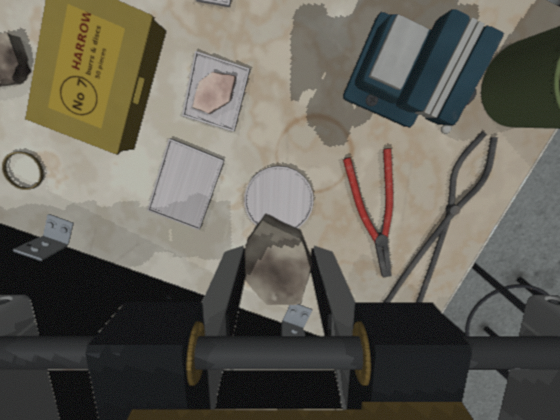

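Round tray at px (279,196) in front of the held stone, and the wall is clear of the gripper. Descending.

```bash
python3 -m pendant '[[-0.001,0,0.02,0,0.03],[0,0,0.04,0,0.03],[0,0,0.04,0,0.03],[0,0,0.03,0,0.03],[0,0,0.015,0,0.03],[0,0,0,0,0.03],[0,0,0,0,0.03],[0,0,0,0,0.03],[0,0,0,0,0.03],[0,0,0,0,0.03],[0,0,0,0,0.03]]'
```

```text
time: 27.02
tool_pos: [677.4, 220.2, 42.2]
eef_rot: [[-0.374, 0.927, 0.003], [0.927, 0.374, 0.001], [-0.001, 0.003, -1.0]]
ft_force: [0.3, 0.6, -0.0]
opening: 0.423
grip_force: 29.8
```

```bash
python3 -m pendant '[[0,-0.001,0.008,0,0.03],[0,0,0.004,0,0.03],[0,0,0,0,0.03],[0,0,0,0,0.03],[0,0,0,0,0.03],[0,0,0,0,0.03],[0,0,0,0,0.03],[0,0,0,0,0.03]]'
```

```text
time: 27.68
tool_pos: [675.8, 219.7, 28.7]
eef_rot: [[-0.374, 0.927, 0.0], [0.927, 0.374, -0.0], [-0.0, 0.0, -1.0]]
ft_force: [-0.8, -0.7, -0.2]
opening: 0.425
grip_force: 29.8
```

```bash
python3 -m pendant '[[0,-0.0015,0.003,0,0.03],[0,0,0.002,0,0.03],[0,0,0.001,0,0.03],[0,0,0,0,0.03],[0,0,0,0,0.03],[0,0,0,0,0.03]]'
```

```text
time: 28.18
tool_pos: [674.1, 219.0, 22.6]
eef_rot: [[-0.374, 0.927, -0.0], [0.927, 0.374, -0.0], [-0.0, -0.0, -1.0]]
ft_force: [-1.5, -0.6, 2.0]
opening: 0.426
grip_force: 29.9
```

```bash
python3 -m pendant '[[0,0,0,0,0.046],[0,0,0,0,0.048],[0,0,0,0,0.048],[0,0,0,0,0.048],[0,0,-0.003,0,0.048],[0,0,-0.01,0,0.048],[0,0,-0.03,0,0.05],[0,0,-0.04,0,0.07],[0,0,-0.04,0,0.094],[0,0,-0.04,0,0.094],[0,0,0,0,0.094],[0,0,0,0,0.094]]' 15; python3 -m pendant '[[0.007,-0.0143,0,0,0.094],[0.0175,-0.0357,0,0,0.094],[0.0175,-0.0357,0,0,0.094],[0.0175,-0.0357,0,0,0.094],[0.0175,-0.0357,0,0,0.094],[0.0175,-0.0357,0,0,0.094],[0.0175,-0.0357,0,0,0.094],[0.0175,-0.0357,0,0,0.094],[0.0105,-0.0214,0,0,0.094]]'; python3 -m pendant '[[0,0,0,7.16,0.094],[0,0,0,7.16,0.094],[0,0,0,7.16,0.094],[0,0,0,7.16,0.094],[0,0,0,7.16,0.094],[0,0,0,7.16,0.094],[0,0,0,7.16,0.094],[0,0,0.01,7.16,0.094],[0,0,0.02,7.16,0.094],[0,0,0.02,7.16,0.094],[0,0,0.01,7.16,0.094],[0,0,0,3.2,0.094]]'; python3 -m pendant '[[0,0,0,0,0.094],[0,0,0,0,0.094]]' | head -2; python3 - <<'E'
from h import *
p=cams.camera_params('wrist');np.save('pw13.npy',p,allow_pickle=True)
im=cams.snapshot('wrist');cv2.imwrite('pics/w13.png',im)
cv2.imwrite('pics/top2.png',cams.snapshot('top'))
u,v=proj('wrist',(357,242.7,10),p);x,y=int(u)-60,int(v)-50;print(x,y)
a=cv2.resize(im[y:y+100,x:x+120],None,fx=4,fy=4,interpolation=2)
tp=cv2.imread('pics/top2.png');u,v=proj('top',(640,260,10));x,y=int(u)-39,int(v)-50
b=cv2.resize(tp[y:y+100,x:x+75],None,fx=4,fy=4,interpolation=2)
cv2.imwrite('pics/w13c.png',np.hstack([a,b]));print(a.shape,b.shape)
print(tool())
E
```

```text
time: 29.18
tool_pos: [676.2, 219.5, 190.4]
eef_rot: [[-0.374, 0.927, 0.008], [0.927, 0.374, 0.002], [-0.001, 0.008, -1.0]]
ft_force: [0.4, -0.2, -0.3]
opening: 0.851
grip_force: 0.0
time: 29.93
tool_pos: [351.3, 240.9, 184.0]
eef_rot: [[-0.375, 0.927, -0.006], [0.927, 0.375, -0.002], [0.0, -0.006, -1.0]]
ft_force: [-0.5, -0.3, -1.3]
opening: 1.001
grip_force: 0.0
time: 30.93
tool_pos: [353.9, 240.5, 122.1]
eef_rot: [[0.868, 0.496, -0.007], [0.496, -0.868, -0.004], [-0.008, -0.001, -1.0]]
ft_force: [-0.5, -1.1, 0.3]
opening: 1.002
grip_force: 0.0
time: 31.1
tool_pos: [356.3, 241.6, 124.7]
217 163
(400, 480, 3) (400, 300, 3)
(array([356.90649756, 241.94506308, 125.42291155]), array([[ 8.65222235e-01,  5.01388496e-01, -2.45138166e-04],
       [ 5.01388457e-01, -8.65222268e-01, -2.04760842e-04],
       [-3.14763731e-04,  5.42541864e-05, -9.99999949e-01]]), np.float64(120.09190477785108))
```

View pics/w13c.png

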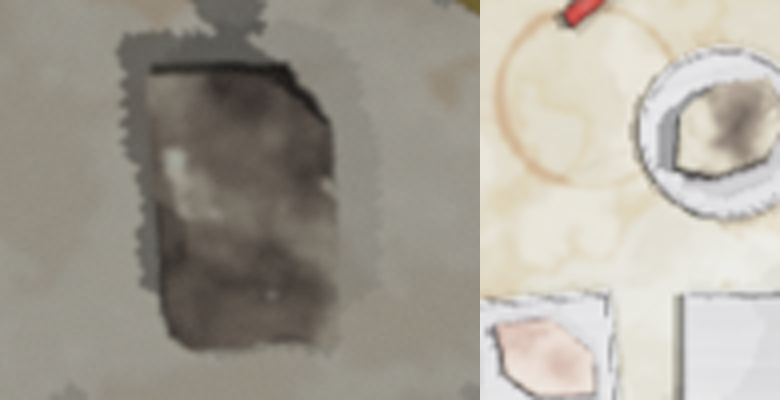

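Left: block at crop (150-335,70-348), turned about 2°. Right: stone sits inside the round tray.

```bash
python3 - <<'E'
from h import *
p=load('pw13.npy')
V=[(150,72),(285,70),(328,120),(336,345),(180,348),(165,320),(155,200)]
t,R,_=tool()
W=np.array([ray('wrist',(217+a/4,163+b/4),17,p)[:2] for a,b in V],np.float32)
T=((np.c_[W,W[:,0]*0+17]-t)@R)[:,:2];print(T.round(1));print(cv2.minAreaRect(T.astype(np.float32)))
d=T[0]-T[5];print(np.degrees(np.arctan2(d[1],d[0])));d=T[2]-T[3];print(np.degrees(np.arctan2(d[1],d[0])))
delta(571,198,185,0)
E
```

```text
[[ 31.7 -20.5]
 [ 32.2   9. ]
 [ 21.   18.6]
 [-32.4  21.5]
 [-33.2 -14.8]
 [-26.2 -18.2]
 [  2.7 -19.9]]
((-0.35653114318847656, -0.0033931732177734375), (39.50276184082031, 66.29045867919922), 86.9306869506836)
-2.2502297808301543
-3.0693111131029713
shift mm [163.2 145.4 -59.6] tool-y deg 120.09 world turn 59.91 -> twist about tool z -59.91
```

```bash
python3 -m pendant '[[0,0,0.02,-2.6,0.08],[0,0,0.035,0,0.07],[0,0,0.025,0,0.066],[0,0,0.01,0,0.066],[0,0,0.004,0,0.066],[0,0,0,0,0.066],[0,0,0,0,0.066],[0,0,0,0,0.066],[0,0,0,0,0.066],[0,0,0,0,0.066]]'
```

```text
time: 32.03
tool_pos: [357.7, 242.3, 32.4]
eef_rot: [[0.842, 0.539, 0.002], [0.539, -0.842, 0.001], [0.002, 0.0, -1.0]]
ft_force: [1.3, -0.2, -0.2]
opening: 0.705
grip_force: 0.0
```

```bash
python3 -m pendant '[[0,0,0.007,0,0.066],[0,0,0.004,0,0.066],[0,0,0,0,0.066],[0,0,0,0,0.066],[0,0,0,0,0.066],[0,0,0,0,0.066]]'
```

```text
time: 32.53
tool_pos: [357.1, 242.0, 20.5]
eef_rot: [[0.842, 0.539, 0.0], [0.539, -0.842, -0.0], [0.0, 0.0, -1.0]]
ft_force: [-0.3, 1.0, 0.5]
opening: 0.7
grip_force: 0.0
```

```bash
python3 -m pendant '[[0,0,0,0,0.055],[0,0,0,0,0.045],[0,0,0,0,0.038],[0,0,0,0,0.033],[0,0,0,0,0.033],[0,0,0,0,0.033],[0,0,0,0,0.033],[0,0,0,0,0.033]]' 30;python3 -m pendant '[[0,0,-0.01,0,0.033],[0,0,-0.03,0,0.033],[0,0,-0.04,0,0.033],[0,0,-0.04,0,0.033],[0,0,-0.03,0,0.033],[0,0,-0.01,0,0.033],[0,0,0,0,0.033],[0,0,0,0,0.033]]'; python3 -c "
from h import *
delta(570.7,197.9,180,0.7);print(tool()[0])"
```

```text
time: 33.2
tool_pos: [357.1, 242.0, 20.6]
eef_rot: [[0.842, 0.539, 0.0], [0.539, -0.842, -0.0], [0.0, 0.0, -1.0]]
ft_force: [0.0, -0.3, 0.8]
opening: 0.439
grip_force: 30.0
time: 33.87
tool_pos: [356.8, 241.9, 180.5]
eef_rot: [[0.842, 0.539, 0.0], [0.539, -0.842, 0.0], [0.0, 0.0, -1.0]]
ft_force: [-0.0, 0.8, -0.8]
opening: 0.439
grip_force: 30.0
shift mm [156.4 152.3   0.6] tool-y deg 122.62 world turn 58.08 -> twist about tool z -58.08
[356.81117455 241.88233501 180.48189083]
```

```bash
python3 -m pendant '[[0.013,0.0127,0,0,0.033],[0.0261,0.0254,0,0,0.033],[0.0261,0.0254,0,0,0.033],[0.0261,0.0254,0,0,0.033],[0.0261,0.0254,0,0,0.033],[0.0261,0.0254,0,0,0.033],[0.013,0.0127,0,0,0.033]]'; python3 -m pendant '[[0,0,0,-7.16,0.033],[0,0,0,-7.16,0.033],[0,0,0,-7.16,0.033],[0,0,0,-7.16,0.033],[0,0,0,-7.16,0.033],[0,0,0,-7.16,0.033],[0,0,0,-7.16,0.033],[0,0,0,-7.16,0.033],[0,0,0,-0.8,0.033],[0,0,0,0,0.033],[0,0,0,0,0.033],[0,0,0,0,0.033]]'; python3 - <<'E'
from h import *
p=cams.camera_params('wrist');np.save('pw14.npy',p,allow_pickle=True)
im=cams.snapshot('wrist');cv2.imwrite('pics/w14.png',im)
u,v=proj('wrist',(571,198,5),p);x,y=int(u)-80,int(v)-60;print(x,y);crop('pics/w14.png',x,y,160,120,5,'pics/w14c.png')
sp=im.astype(int);b,r_=sp[...,0],sp[...,2]
m=((b-r_>=-5)&(sp.max(2)>110)).astype(np.uint8)*255
rects(im,m,p,5,(int(u)-45,int(v)-50,int(u)+45,int(v)+60),100)
print(tool());delta(570.7,197.9,100,0.7)
E
```

```text
time: 34.45
tool_pos: [575.5, 195.9, 177.3]
eef_rot: [[0.843, 0.537, -0.001], [0.537, -0.843, -0.002], [-0.002, 0.001, -1.0]]
ft_force: [-0.6, 0.7, -1.6]
opening: 0.438
grip_force: 30.0
time: 35.45
tool_pos: [571.0, 197.7, 179.7]
eef_rot: [[-0.01, 1.0, -0.001], [1.0, 0.01, -0.0], [-0.0, -0.001, -1.0]]
ft_force: [-0.5, 0.2, -1.1]
opening: 0.443
grip_force: 30.0
198 139
c 570.6 207.0 short 62.0 long 62.7 short-dir deg -0.2 px [280. 187.]
(array([571.0481834 , 197.82230577, 179.96530853]), array([[-1.07246477e-02,  9.99942199e-01, -7.61628886e-04],
       [ 9.99942434e-01,  1.07243895e-02, -3.42240127e-04],
       [-3.34052340e-04, -7.65255447e-04, -9.99999651e-01]]), np.float64(0.6144742152266341))
shift mm [ 0.1 -0.3 80. ] tool-y deg 0.61 world turn 0.09 -> twist about tool z -0.09
```

View pics/w14c.png

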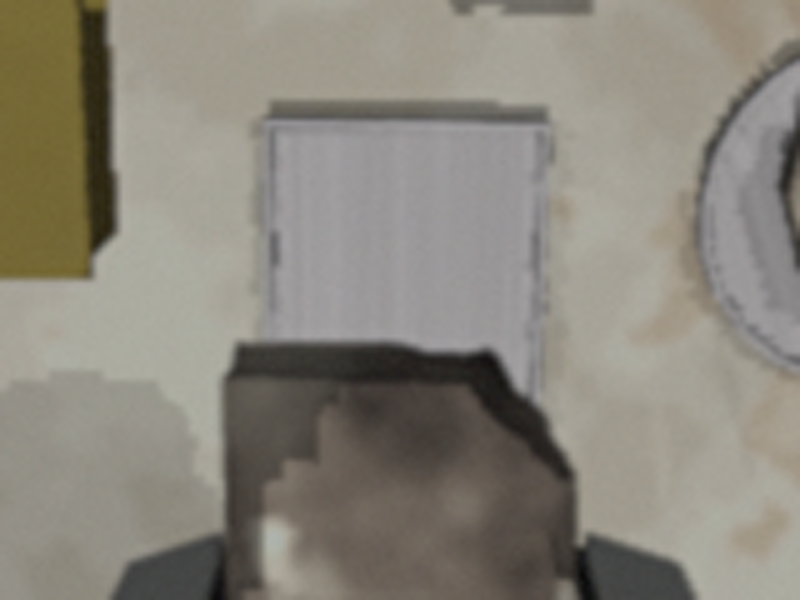

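Big tray's far edge is at crop row ~120, parallel to the held block. Descending.

```bash
python3 - <<'E'
from h import *
p=load('pw14.npy');t,R,_=tool()
print((R.T@(ray('wrist',(198+70,139+378/5),t[2]-3.6,p)-t)).round(1),'expect x~33')
print(ray('wrist',(198+405/5,139+120/5),7,p).round(1),'tray far outer rim, expect y~240.5')
E
python3 -m pendant '[[-0.0005,-0.0003,0.02,0,0.033],[0,0,0.04,0,0.033],[0,0,0.04,0,0.033],[0,0,0.028,0,0.033],[0,0,0.01,0,0.033],[0,0,0,0,0.033],[0,0,0,0,0.033],[0,0,0,0,0.033],[0,0,0,0,0.033],[0,0,0,0,0.033],[0,0,0,0,0.033]]'
```

```text
[31.9 -5.9  3.6] expect x~33
[571.1 238.2   7. ] tray far outer rim, expect y~240.5
time: 36.42
tool_pos: [571.6, 197.7, 44.0]
eef_rot: [[-0.012, 1.0, 0.003], [1.0, 0.012, 0.0], [0.0, 0.003, -1.0]]
ft_force: [-0.4, 0.3, -0.2]
opening: 0.44
grip_force: 30.0
```

```bash
python3 -m pendant '[[-0.0005,0,0.007,0,0.033],[0,0,0.004,0,0.033],[0,0,0,0,0.033],[0,0,0,0,0.033],[0,0,0,0,0.033],[0,0,0,0,0.033],[0,0,0,0,0.033]]'
```

```text
time: 37.0
tool_pos: [570.9, 197.0, 31.6]
eef_rot: [[-0.012, 1.0, 0.0], [1.0, 0.012, -0.0], [-0.0, 0.0, -1.0]]
ft_force: [0.2, 0.5, -0.2]
opening: 0.436
grip_force: 30.0
```

```bash
python3 -m pendant '[[0,0,0.004,0,0.033],[0,0,0.002,0,0.033],[0,0,0.001,0,0.033],[0,0,0,0,0.033],[0,0,0,0,0.033],[0,0,0,0,0.033]]'
```

```text
time: 37.5
tool_pos: [570.5, 196.9, 24.6]
eef_rot: [[-0.012, 1.0, -0.0], [1.0, 0.012, -0.0], [-0.0, -0.0, -1.0]]
ft_force: [-0.5, -0.1, 1.9]
opening: 0.437
grip_force: 30.0
```

```bash
python3 -m pendant '[[0,0,0,0,0.046],[0,0,0,0,0.05],[0,0,0,0,0.05],[0,0,0,0,0.05],[0,0,-0.004,0,0.05],[0,0,-0.01,0,0.05],[0,0,-0.03,0,0.05],[0,0,-0.04,0,0.07],[0,0,-0.04,0,0.094],[0,0,-0.04,0,0.094],[0,0,0,0,0.094],[0,0,0,0,0.094]]' 15; python3 -m pendant '[[-0.01,-0.03,-0.02,0,0.094],[0,-0.04,0,0,0.094],[0,-0.04,0,0,0.094],[0,-0.04,0,0,0.094],[0,-0.04,0,0,0.094],[0,-0.02,0,0,0.094],[0,0,0,0,0.094],[0,0,0,0,0.094]]'; python3 - <<'E'
from h import *
t=cams.snapshot('top');s=cams.snapshot('side');cv2.imwrite('pics/top3.png',t);cv2.imwrite('pics/side3.png',s)
a=cv2.resize(t[80:280,180:370],(475,500),interpolation=2);b=cv2.resize(s[180:300,190:310],(320,320),interpolation=2)
o=np.zeros((500,795,3),np.uint8);o[:,:475]=a;o[:320,475:]=b;cv2.imwrite('pics/fin.png',o)
E
```

```text
time: 38.5
tool_pos: [572.6, 197.4, 192.7]
eef_rot: [[-0.012, 1.0, 0.008], [1.0, 0.012, 0.002], [0.002, 0.008, -1.0]]
ft_force: [0.9, 0.3, -0.3]
opening: 0.849
grip_force: 0.0
time: 39.17
tool_pos: [359.8, 184.3, 208.1]
eef_rot: [[-0.013, 1.0, -0.0], [1.0, 0.013, -0.0], [-0.0, -0.0, -1.0]]
ft_force: [0.5, -1.1, 0.9]
opening: 1.001
grip_force: 0.0
```

View pics/fin.png

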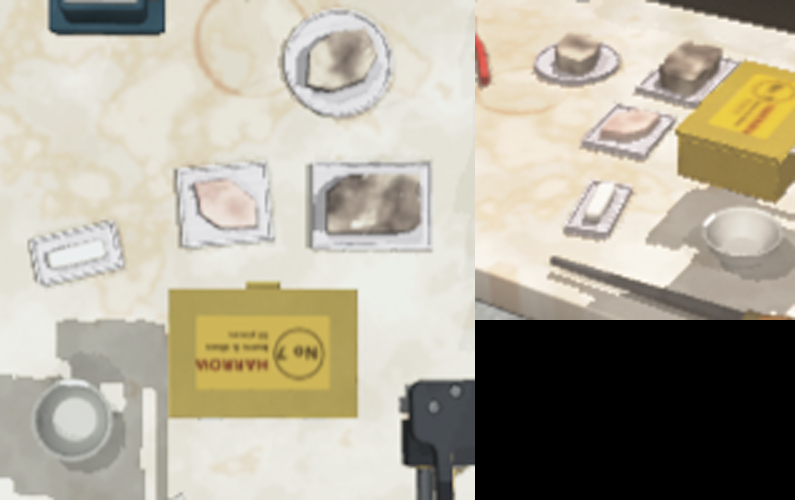

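Top and side views show all four pieces flat inside their trays and the dish at its starting place (px (208,248)). Handing in.

```bash
python3 -c "
from station import r
print(r.sign_off())"
```

```text
the job is handed in; nothing more can be done
None
```

The stack is cleared from the top down: the bar, slab, stone and block each lie flat in their own trays, the dish was not touched, and the job was handed in after about 39 s.

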